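# Find the key that opens the finds strongbox

### The job

One of the three keys in the wooden rack unlocks the grey strongbox, but nobody remembers which: try them in the lock one after another until one goes fully home, then turn that key clockwise as far as it goes and leave it in the lock, turned. A key that does not fit goes back upright in the rack, fully down in a slot, and the study objects lying around stay where they are.

Things in the scene. Friction and masses are not known exactly. Their poses are not given: they have to be found in the camera images.
- key_1: Steel double-bit key, 90 g. Origin on its axis, underside of its 24 mm square, 4 mm thick collar; z up. Above the origin: round stem to 18 mm, then from 18 to 52 mm the bow to pinch, a flat open frame 36 mm along y, 9 mm thick along x. Below: round 6 mm shank to 11 mm, then from 11 to 29 mm the blade, 38 mm along y, 4 mm thick along x.
- key_2: Same as key_1 in every outer size, same origin and axes; only the cuts in the blade's lower edge differ, hidden in the rack. Any of the three can be the right one: it differs from start to start, whatever the key's name, place or look. A key turned half round about z fits just as well.
- key_3: Same as key_1 in every outer size, same origin and axes; only the cuts in the blade's lower edge differ.
- rack: Fixed wooden block 60 (x) x 190 (y) x 40 mm high, origin at the centre of its underside. Three through slots in its top at y = -60, 0, +60 mm, each 42 mm along y by 8 mm along x, widened by a slope to 48 x 14 mm in the top 6 mm. At the start each holds a key, blade down, collar on the top (key origin 40 mm above the rack's), key y along rack y within 2 degrees; which key is where varies.
- strongbox: Fixed grey steel box 200 (x) x 150 (y) x 90 mm high, origin at the centre of its underside; keyhole in the middle of its flat top. The right key slides in with almost no force until its collar rests on the top, and is then free to turn. A wrong key stops hard on the wards inside with its collar about 10 mm above the top, and will not turn.
- keyhole (a point): Centre of the keyhole, level with the box's top, 90 mm above the table; z up. A slot 41.5 mm along y by 7.5 mm along x, widened by a slope to 46.5 x 12.5 mm in the top 5 mm, in a steel plate 8 mm thick, the turning plug below it. A key enters blade down, its y along this y, either way round; fully home, the key's origin is at this point.
- plug (a joint): Lock plug under the keyhole: 0 = locked (start, slots in line), grows as the right key is turned clockwise seen from above, to a stop at 1.4 rad = unlocked. Stays where left (friction 0.05 N m). The key has 0.1 rad of play in it, so turn the key about 1.5 rad. A turned key cannot be pulled out.
- disc: bystander: brass disc 80 mm across, 4 mm thick, lying flat; origin at the centre of its underside
- stopper: bystander: glass bottle stopper 48 mm across, 52 mm high, standing on its head; origin at the centre of its underside
- loupe: bystander: black loupe, cylinder 40 mm across, 31 mm high; origin at the centre of its underside
- cradle: bystander: fixed grey pad 50 x 120 x 12 mm with a glass ampoule fixed on it, 32 mm high in all; origin at the centre of its underside
Mind the look-alikes: they are no part of the job. Of the things like the rack, leave any that is blue; of the rest the smaller one is meant.

How it is judged (in metres and radians):
On the way:
1. a key is fully home in the lock, not yet turned (((horizontal distance between key_1 and keyhole below 0.004 m and z of key_1 in the frame of keyhole below 0.004 m and angle between key_1's own z axis and vertical below 0.12 rad) or (horizontal distance between key_2 and keyhole below 0.004 m and z of key_2 in the frame of keyhole below 0.004 m and angle between key_2's own z axis and vertical below 0.12 rad) or (horizontal distance between key_3 and keyhole below 0.004 m and z of key_3 in the frame of keyhole below 0.004 m and angle between key_3's own z axis and vertical below 0.12 rad)) and value of joint plug below 0.25 rad), for 0.1 s.
At the end, for the whole second after the job is handed in: plug past 1.2 rad; one key in the lock, collar within 4 mm of the top and of the keyhole centre, upright within 0.12 rad; the other two standing at rest in rack slots, collar on the rack (+5/-4 mm), within 6 mm of the row's line, upright within 0.2 rad (value of joint plug above 1.2 rad and (((horizontal distance between key_1 and keyhole below 0.004 m and z of key_1 in the frame of keyhole below 0.004 m and angle between key_1's own z axis and vertical below 0.12 rad) and (z of key_2 in the frame of rack between 0.036 and 0.045 m and x of key_2 in the frame of rack between -0.006 and 0.006 m and y of key_2 in the frame of rack between -0.075 and 0.075 m and angle between key_2's own z axis and vertical below 0.2 rad and linear speed of key_2 below 0.03 m/s) and (z of key_3 in the frame of rack between 0.036 and 0.045 m and x of key_3 in the frame of rack between -0.006 and 0.006 m and y of key_3 in the frame of rack between -0.075 and 0.075 m and angle between key_3's own z axis and vertical below 0.2 rad and linear speed of key_3 below 0.03 m/s)) or ((horizontal distance between key_2 and keyhole below 0.004 m and z of key_2 in the frame of keyhole below 0.004 m and angle between key_2's own z axis and vertical below 0.12 rad) and (z of key_1 in the frame of rack between 0.036 and 0.045 m and x of key_1 in the frame of rack between -0.006 and 0.006 m and y of key_1 in the frame of rack between -0.075 and 0.075 m and angle between key_1's own z axis and vertical below 0.2 rad and linear speed of key_1 below 0.03 m/s) and (z of key_3 in the frame of rack between 0.036 and 0.045 m and x of key_3 in the frame of rack between -0.006 and 0.006 m and y of key_3 in the frame of rack between -0.075 and 0.075 m and angle between key_3's own z axis and vertical below 0.2 rad and linear speed of key_3 below 0.03 m/s)) or ((horizontal distance between key_3 and keyhole below 0.004 m and z of key_3 in the frame of keyhole below 0.004 m and angle between key_3's own z axis and vertical below 0.12 rad) and (z of key_1 in the frame of rack between 0.036 and 0.045 m and x of key_1 in the frame of rack between -0.006 and 0.006 m and y of key_1 in the frame of rack between -0.075 and 0.075 m and angle between key_1's own z axis and vertical below 0.2 rad and linear speed of key_1 below 0.03 m/s) and (z of key_2 in the frame of rack between 0.036 and 0.045 m and x of key_2 in the frame of rack between -0.006 and 0.006 m and y of key_2 in the frame of rack between -0.075 and 0.075 m and angle between key_2's own z axis and vertical below 0.2 rad and linear speed of key_2 below 0.03 m/s)))); the robot touches nothing.
It fails at once if a study object (disc, stopper or loupe) is shifted by more than 30 mm (distance of any of disc, stopper, loupe from where it was at the start of the episode above 0.03 m).
It also fails if it takes over 72 s, if anything falls off the work surface, if the arm or the gripper's body presses on something with over 40 N, if the wrist force passes 120 N, or if a joint passes its speed limit or range.

### The arm

A 6-joint arm with a two-finger parallel gripper is mounted at the origin on the work surface. World frame = base frame: x ahead of the robot, y to its left, z up, the work surface at z = 0. Lengths are in m, angles in degrees, forces in N, time in s.
With the tool pointing down it reaches from about 0.4 to 0.825 m from the base axis. Payload 7 kg.
Tool frame: the origin (TCP) lies between the finger pads; the fingertips stand 19 mm ahead of it and the grasp point (between the pads) is the TCP; y points along the fingers, x is the direction in which the jaws open and shut, and the axes are right-handed (so a half turn about y gives the same grasp; the last joint's range is limited). The gripper opens to 88 mm and grips with 3 to 60 N. Pads are 19 mm wide; open, the fingers measure 130 mm over their backs; the gripper's body (78 mm by 193 mm) begins 47 mm behind the grasp point.
Start: joints at [92.825, 20.546, 0.682, 0, -70.136, -16.507], TCP at [0.16, 0.656, 0.246] pointing down, gripper open.
Joint ranges: [-176.03, 176.03], [-82.01, 121.73], [-58.28, 71.71], [-173.87, 95.51], [-174.79, -0.11], [-173.66, 173.66]. Speed limits (degrees/s): [136.94, 136.94, 172.46, 180, 180, 180].

### API

Orientations are given as [roll, pitch, yaw] about the fixed x, y, z axes, in that order (R = Rz(yaw) Ry(pitch) Rx(roll)).
In Python, from plant import r gives the robot as it stands. The module is installed in compiled form; this text tells all that it offers.
- The arm moves only by the tool jog_arm, never from a script. Its argument "steps" is a list of rows, each a list of 5 numbers: the closure, from 0 (fully open) to 1 (shut), then the shift along the tool's x, y, z in m, then the turn about the tool's y in degrees. In form: [[jaw, x, y, z, turn], ...]. A call has 1 to 12 rows; each row shifts and turns the commanded pose from where the row before left it, along the tool's axes as they then stand; what a row does not reach is not made up. A row lasts 1/12 s, in which the tool goes at most 41.7 mm and 7.16 degrees, less where a joint would pass 70% of its speed; a pose out of reach is approached as far as the arm can. A call with a gripper value outside its range is refused whole. The fingers move at their own pace and stop on an object; "squeeze" is the grip in N (left out, the last holds). Time passes only in rows, so rows that do not move let the fingers close. It gives the time, the measured TCP pose, the force and the opening at its end, in the units of the state.
- r.get_state(): the state, without advancing time (a new reading comes with each control period).
- r.capture(name): name is "scene" or "side" or "wrist"; returns a dict with "image" (400x640x3 uint8, red, green, blue), "vfov" (degrees; the focal length in pixels is half the picture's height over the tangent of half this angle, whatever the lens; pixels are square), "cx", "cy" (the principal point, pixels), "D" ([k1, k2, p1, p2, k3] as OpenCV has them; the pictures are not rectified), "R" (3x3) and "t" (3): a world point X has camera coordinates R X + t; the wrist camera has in their place "tool_from_camera" (4x4, takes a point from camera to tool coordinates, whose origin is the TCP and whose axes are the tool frame's). Camera axes: x right, y down, z forward; pixel columns grow to the right and rows downward; lengths in m; the calibration is good to about 2 mm. A picture is of the moment at which its call begins: read the wrist's pose just before it. There is no depth.
- r.close_job(): hands the job in, once; it reports no verdict.
The state is a dict: "time_s": time; "joints": joint angles; "qd": joint speeds; "joint_torque": joint torques, N m; "tcp_pos": TCP position; "eef_rot": TCP orientation; "contact_force": force on the tool from outside, world axes, zero at the start; "moment": the same for the moment, N m; "gripper_width": finger opening in m.
Only numpy, scipy, OpenCV 4.12 (cv2) and the standard library are available. Lean on these libraries where they do the work, as an engineer would, in place of code of your own. Each camera call takes 0.05 s, during which the arm holds its last target.

## Working session

There is one attempt and no reset: what is moved stays moved. The work goes in short steps, Python scripts to look and compute and a tool call to move; the robot and the scene stay as the last step left them, time stands still between calls to the robot, and variables do not carry over. Pictures are saved under pics/ and viewed, and the job is handed in when it is done.

Besides the shell and the picture viewer there is one more tool, called after ">>>" by a JSON object that holds its "op" and its "data", one argument or row to a line. jog_arm: Moves the arm, as the interface text tells. Its arguments: {"type":"object","properties":{"steps":{"type":"array","items":{"type":"array","items":{"type":"number"}}},"squeeze":{"type":"number"}},"required":["steps"]}

```bash
mkdir -p pics
cat > h.py <<'E'
import numpy as np, cv2
from plant import r
from scipy.spatial.transform import Rotation as Ro
def cam(c):
    f=200/np.tan(np.radians(c['vfov']/2))
    h=c['image'].shape[0]; f=h/2/np.tan(np.radians(c['vfov']/2))
    return np.array([[f,0,c['cx']],[0,f,c['cy']],[0,0,1.]]),np.array(c['D'],float)
def ext(c,s=None):
    if 'R' in c: return np.array(c['R']),np.array(c['t'])
    T=np.eye(4);T[:3,:3]=Ro.from_euler('xyz',s['eef_rot'],degrees=True).as_matrix();T[:3,3]=s['tcp_pos']
    M=np.linalg.inv(T@np.array(c['tool_from_camera']));return M[:3,:3],M[:3,3]
def onplane(c,px,z,s=None):
    K,D=cam(c);R,t=ext(c,s)
    u=cv2.undistortPoints(np.array(px,float).reshape(-1,1,2),K,D).reshape(-1,2)
    d=np.c_[u,np.ones(len(u))]@R; o=-R.T@t
    return o+d*((z-o[2])/d[:,2])[:,None]
def proj(c,X,s=None):
    K,D=cam(c);R,t=ext(c,s)
    return cv2.projectPoints(np.array(X,float).reshape(-1,1,3),cv2.Rodrigues(R)[0],t,K,D)[0].reshape(-1,2)
def crop(im,x0,y0,x1,y1,k,name):
    cv2.imwrite('pics/'+name,cv2.resize(im[y0:y1,x0:x1,::-1],None,fx=k,fy=k,interpolation=cv2.INTER_CUBIC))
E
python3 - <<'E'
from h import *
import pickle
s=r.get_state();print(s)
for n in('scene','side','wrist'):
    c=r.capture(n);pickle.dump((c,s),open(n+'0.pkl','wb'))
    print(n,{k:v for k,v in c.items() if k!='image'})
    cv2.imwrite(f'pics/{n}0.png',c['image'][:,:,::-1])
E
```

```text
{'time_s': 0.0, 'joints': array([ 9.28254792e+01,  2.05906484e+01,  6.34011299e-01, -1.84106425e-02,
       -7.01357121e+01, -1.65079383e+01]), 'qd': array([-0.0943939 , -0.00637079, -0.03491046, -0.00885528, -0.04227266,
        0.02768206]), 'joint_torque': array([-4.65759440e-04, -5.82719707e+01,  2.93047982e+01,  6.99723870e+00,
        6.73446018e-03, -1.78112741e-04]), 'tcp_pos': array([0.15957821, 0.65540066, 0.24463872]), 'eef_rot': array([-8.99903507e+01, -9.34607289e-02, -1.03688737e+02]), 'contact_force': array([ 0.24403367, -0.65869478, -0.52463112]), 'moment': array([0.01847535, 0.04569504, 0.03753329]), 'gripper_width': 0.08783959685430483}
scene {'vfov': 54.989156957759235, 'cx': 318.2364176227723, 'cy': 201.84068123441634, 'D': array([0.00852523, 0.        , 0.        , 0.        , 0.        ]), 'R': array([[ 0.10673971,  0.9942486 ,  0.0087387 ],
       [ 0.83615507, -0.08500464, -0.54186614],
       [-0.53800682,  0.06514555, -0.84041937]]), 't': array([-0.05130395, -0.3961594 ,  1.23252474])}
side {'vfov': 54.266841957283816, 'cx': 313.84672727134654, 'cy': 200.77737397892076, 'D': array([-0.03929519,  0.        ,  0.        ,  0.        ,  0.        ]), 'R': array([[ 0.83964049, -0.54312244,  0.00467651],
       [-0.32547405, -0.51002247, -0.79620583],
       [ 0.43482237,  0.66700457, -0.60500778]]), 't': array([-0.46894006,  0.2187259 ,  0.71218821])}
wrist {'vfov': 61.36096106727181, 'cx': 318.87120685100285, 'cy': 198.10030870588417, 'D': array([-0.03827329,  0.        ,  0.        ,  0.        ,  0.        ]), 'tool_from_camera': array([[ 9.99999617e-01,  7.70764078e-04,  4.14777005e-04,
        -1.97221464e-04],
       [-2.08146490e-04, -2.50875418e-01,  9.68019360e-01,
        -1.38277866e-01],
       [ 8.50171904e-04, -9.68019076e-01, -2.50875161e-01,
         6.60261006e-02],
       [ 0.00000000e+00,  0.00000000e+00,  0.00000000e+00,
         1.00000000e+00]])}
```

View pics/scene0.png

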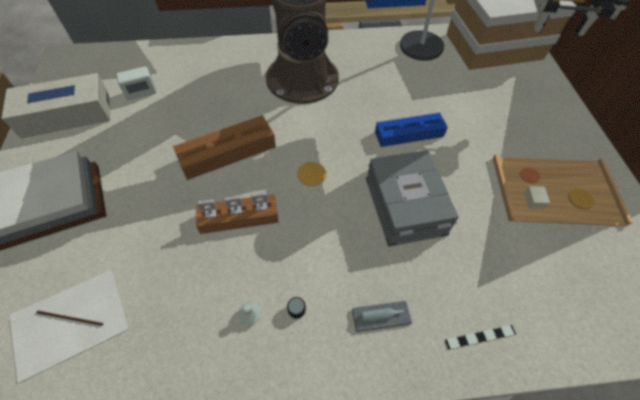

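View pics/side0.png

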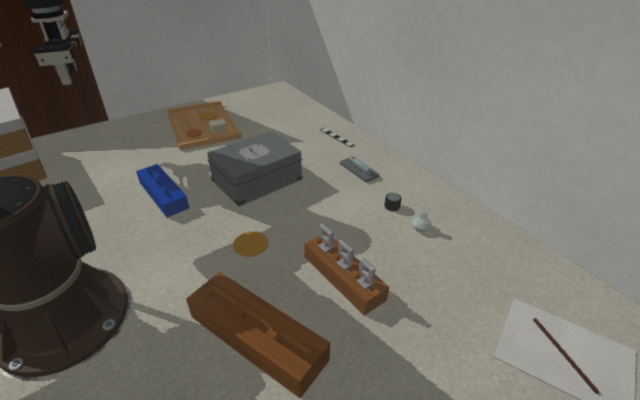

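View pics/wrist0.png

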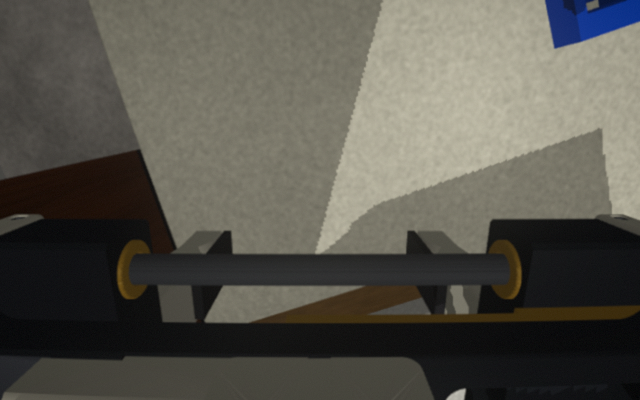

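The arm stands out of the way at the top right. Rack candidates in the scene picture are the long brown block without keys (225,147), the blue block (411,129), and the small brown block holding three keys (237,212). I choose the small one. For the strongbox I take the grey box with the keyhole plate (412,190), not the pale box (57,105). I'll check both in a close crop.

Run:
```python
from h import *
import pickle
c,s=pickle.load(open('scene0.pkl','rb'))
crop(c['image'],185,175,290,240,7,'rk.png')
crop(c['image'],360,145,465,245,6,'bx.png')
c,s=pickle.load(open('side0.pkl','rb'))
crop(c['image'],290,215,400,315,6,'rks.png')
crop(c['image'],200,125,310,205,7,'bxs.png')
```

```text
(no output)
```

View pics/rk.png

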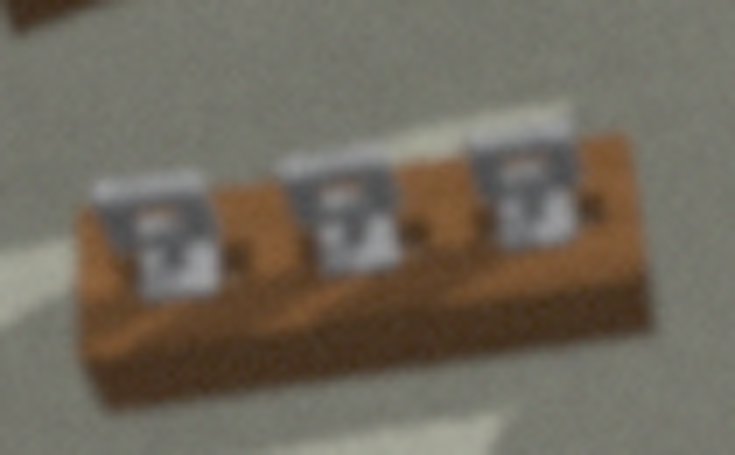

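View pics/bx.png

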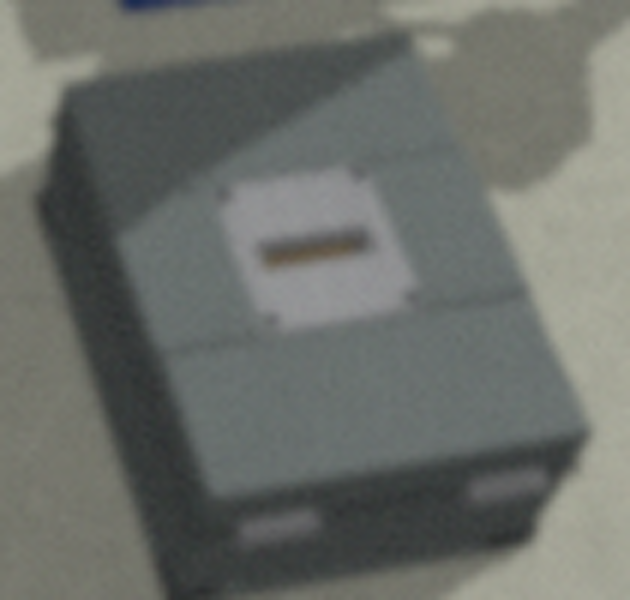

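View pics/rks.png

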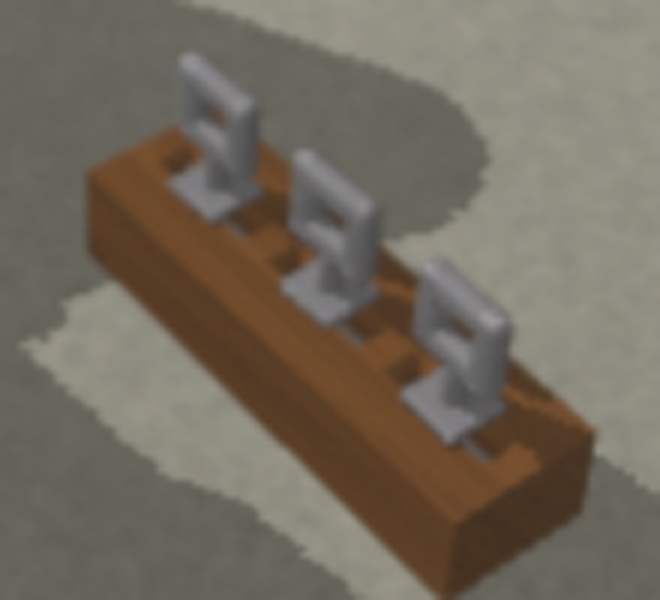

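View pics/bxs.png

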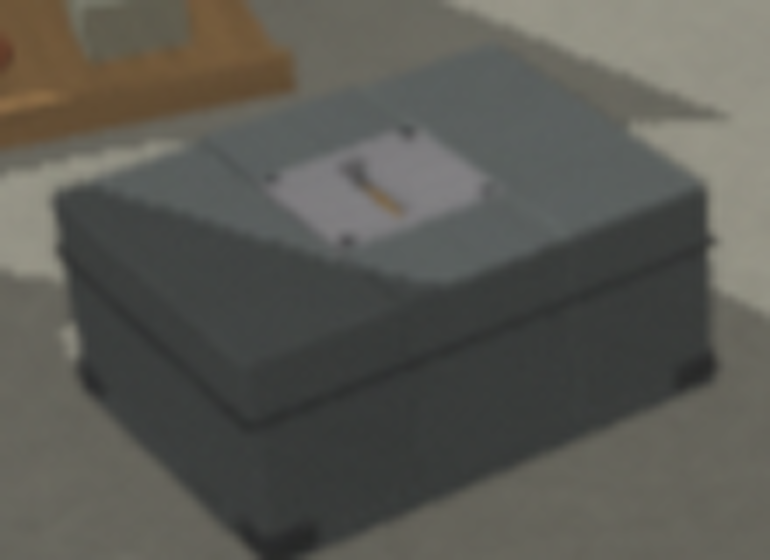

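Run:
```python
from h import *
import pickle
def P(c,pts,x0,y0,k,z):
    p=(np.array(pts)+.5)/k-.5+[x0,y0]; return onplane(c,p,z)
np.set_printoptions(precision=4,suppress=True)
c,s=pickle.load(open('scene0.pkl','rb'))
a=P(c,[(80,212),(628,135),(645,277),(83,350)],185,175,7,.04);print('rack',a,a.mean(0))
print([np.linalg.norm(a[i]-a[i-1]) for i in range(4)],np.degrees(np.arctan2(*(a[1]-a[0])[:2])),np.degrees(np.arctan2(*(a[2]-a[3])[:2])))
a=P(c,[(70,90),(410,38),(585,432),(212,497)],360,145,6,.09);print('box',a,a.mean(0))
print([np.linalg.norm(a[i]-a[i-1]) for i in range(4)],np.degrees(np.arctan2(*(a[1]-a[0])[:2])),np.degrees(np.arctan2(*(a[2]-a[3])[:2])))
print('hole',P(c,[(314,250),(262,258),(368,240)],360,145,6,.088))
c2,s=pickle.load(open('side0.pkl','rb'))
a=P(c2,[(88,178),(458,522),(593,432)],290,215,6,.04);print('rackS',a,(a[0]+a[2])/2)
a=P(c2,[(55,195),(252,370),(705,188),(490,48)],200,125,7,.09);print('boxS',a,a.mean(0))
print('hole',P(c2,[(372,186)],200,125,7,.088))
for n,p,z in (('disc',(312,174),.004),('stop',(251,322),0),('loupe',(297,308),.03),('cradle',(381,316),.012),('bigrack',(225,147),.04),('blue',(411,129),.03)): print(n,onplane(c,[p],z))
```

```text
rack [[ 0.4784 -0.2949  0.04  ]
 [ 0.4654 -0.107   0.04  ]
 [ 0.524  -0.1039  0.04  ]
 [ 0.5333 -0.2905  0.04  ]] [ 0.5003 -0.1991  0.04  ]
[np.float64(0.055104668944585204), np.float64(0.1883640612437093), np.float64(0.05863265595363462), np.float64(0.1867862533151536)] -3.938312313743581 -2.8570293973304794
box [[0.4225 0.1356 0.09  ]
 [0.4094 0.2807 0.09  ]
 [0.6013 0.2958 0.09  ]
 [0.6142 0.1527 0.09  ]] [0.5119 0.2162 0.09  ]
[np.float64(0.1924168891486149), np.float64(0.14570609125123665), np.float64(0.19240189678447459), np.float64(0.14368866584584544)] -5.148818207177521 -5.159926680496053
hole [[0.5092 0.2164 0.088 ]
 [0.5109 0.1953 0.088 ]
 [0.5067 0.2386 0.088 ]]
rackS [[ 0.4642 -0.1084  0.04  ]
 [ 0.4791 -0.2948  0.04  ]
 [ 0.5364 -0.2906  0.04  ]] [ 0.5003 -0.1995  0.04  ]
boxS [[0.4056 0.2781 0.09  ]
 [0.4199 0.1293 0.09  ]
 [0.6134 0.1513 0.09  ]
 [0.5983 0.2957 0.09  ]] [0.5093 0.2136 0.09  ]
hole [[0.51   0.2232 0.088 ]]
disc [[ 0.3873 -0.0067  0.004 ]]
stop [[ 0.7597 -0.1728  0.    ]]
loupe [[ 0.7496 -0.0735  0.03  ]]
cradle [[0.7792 0.1007 0.012 ]]
bigrack [[ 0.3021 -0.2303  0.04  ]]
blue [[0.2782 0.2825 0.03  ]]
```

>>> {"op": "jog_arm", "data": {
  "steps": [
    [0, 0, 0, 0, 7.1],
    [0, 0, 0, 0, 7.1],
    [0, 0, 0, 0, 7.1],
    [0, 0, 0, 0, 7.1],
    [0, 0, 0, 0, 7.1],
    [0, 0, 0, 0, 7.1],
    [0, 0, 0, 0, 7.1],
    [0, 0, 0, 0, 7.1],
    [0, 0, 0, 0, 7.1],
    [0, 0, 0, 0, 7.1]
  ],
  "squeeze": 40
}}

```text
time_s: 0.98
tcp_pos: [0.1597, 0.6556, 0.2452]
eef_rot: [-90.0, -0.0, -175.0]
contact_force: [-0.5, -0.3, 0.9]
gripper_width: 0.0877
```

>>> {"op": "jog_arm", "data": {
  "steps": [
    [0, -0.0206, 0, 0.0312, 0],
    [0, -0.0206, 0, 0.0312, 0],
    [0, -0.0206, 0, 0.0312, 0],
    [0, -0.0206, 0, 0.0312, 0],
    [0, -0.0206, 0, 0.0312, 0],
    [0, -0.0206, 0, 0.0312, 0],
    [0, -0.0206, 0, 0.0312, 0],
    [0, -0.0206, 0, 0.0312, 0],
    [0, -0.0206, 0, 0.0312, 0],
    [0, -0.0206, 0, 0.0312, 0]
  ]
}}

```text
time_s: 1.82
tcp_pos: [0.3944, 0.3626, 0.2456]
eef_rot: [-90.0, -0.0, -174.7]
contact_force: [0.8, 0.4, -0.1]
gripper_width: 0.0875
```

>>> {"op": "jog_arm", "data": {
  "steps": [
    [0, -0.0206, 0, 0.0312, 0],
    [0, -0.0206, 0, 0.0312, 0],
    [0, -0.0206, 0, 0.0312, 0],
    [0, -0.0206, 0, 0.0312, 0],
    [0, -0.0206, 0, 0.0312, 0],
    [0, 0, 0, 0, 0],
    [0, 0, 0, 0, 0]
  ]
}}

```text
time_s: 2.4
tcp_pos: [0.5115, 0.2166, 0.2451]
eef_rot: [-90.0, -0.0, -174.9]
contact_force: [-0.9, -1.3, -0.8]
gripper_width: 0.0874
```

Run:
```python
from h import *
import pickle
s=r.get_state();c=r.capture('wrist');pickle.dump((c,s),open('w1.pkl','wb'))
print(s['tcp_pos'],s['eef_rot'],s['joints'],s['time_s'],proj(c,[[.51,.216,.09]],s))
cv2.imwrite('pics/w1.png',c['image'][:,:,::-1])
```

```text
[0.51149026 0.2165724  0.24507977] [-8.99713283e+01 -4.63578619e-02 -1.74900756e+02] [ 4.31447904e+01  9.37314514e+00 -1.45814124e+01 -6.55200551e-03
 -6.60996205e+01 -3.80428773e+01] 2.4 [[319.16806646 187.60579595]]
```

View pics/w1.png

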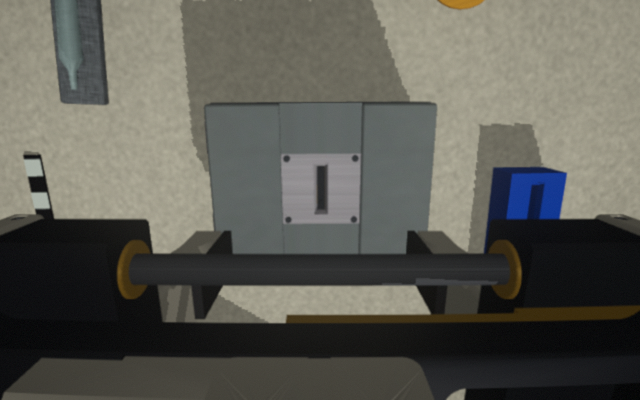

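The wrist view shows the plate and keyhole centred near (321,188), between the fingers and axis-aligned.

Run:
```python
from h import *
import pickle
c,s=pickle.load(open('w1.pkl','rb'))
crop(c['image'],270,143,370,233,8,'w1c.png')
```

```text
(no output)
```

View pics/w1c.png

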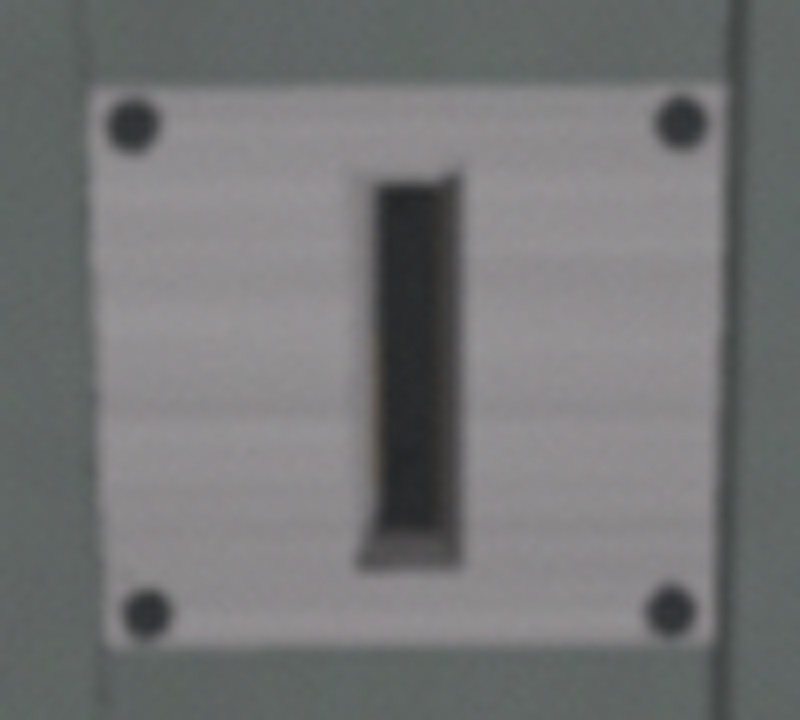

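Run:
```python
from h import *
import pickle
np.set_printoptions(precision=4,suppress=True)
c,s=pickle.load(open('w1.pkl','rb'))
def P(pts,x0,y0,k,z): return onplane(c,(np.array(pts)+.5)/k-.5+[x0,y0],z,s)
for q in ([(358,168),(463,166),(462,570),(357,570)],[(134,126),(682,124),(670,612),(147,613)],[(90,88),(727,84),(713,645),(108,648)]):
    a=P(q,270,143,8,.09);print(a.mean(0),[np.linalg.norm(a[i]-a[i-1]) for i in range(4)],
     [np.degrees(np.arctan2(-(v[0]),v[1])) for v in (a[0]-a[3],a[1]-a[2])],[np.degrees(np.arctan2(v[1],v[0])) for v in (a[1]-a[0],a[2]-a[3])])
```

```text
[0.5084 0.2172 0.09  ] [np.float64(0.046009967557971), np.float64(0.01149900225601526), np.float64(0.0462337258637125), np.float64(0.011942105179939518)] [np.float64(-175.18568574580476), np.float64(-174.63237797713109)] [np.float64(-173.76366313078321), np.float64(-174.87976873367532)]
[0.5086 0.2175 0.09  ] [np.float64(0.05576963933109079), np.float64(0.059800356683505584), np.float64(0.05588984826973941), np.float64(0.05975364753254397)] [np.float64(-174.69704259297518), np.float64(-174.74495228775973)] [np.float64(-174.65133004466284), np.float64(-174.76653993953738)]
[0.5085 0.2174 0.09  ] [np.float64(0.06413516027018087), np.float64(0.06928092779770487), np.float64(0.06423709625895936), np.float64(0.06936551529189698)] [np.float64(-174.61033857731854), np.float64(-174.53478275240278)] [np.float64(-174.49971402062707), np.float64(-174.58400178124447)]
```

>>> {"op": "jog_arm", "data": {
  "steps": [
    [0, 0.004, 0, 0.033, 0],
    [0, 0.004, 0, 0.033, 0],
    [0, 0.004, 0, 0.033, 0],
    [0, 0.004, 0, 0.033, 0],
    [0, 0.004, 0, 0.033, 0],
    [0, 0.004, 0, 0.033, 0],
    [0, 0.004, 0, 0.033, 0],
    [0, 0.004, 0, 0.033, 0],
    [0, 0.004, 0, 0.033, 0],
    [0, 0.004, 0, 0.033, 1.0],
    [0, 0.004, 0, 0.033, 0],
    [0, 0, 0, 0, 0]
  ]
}}

```text
time_s: 3.45
tcp_pos: [0.4994, -0.1497, 0.2455]
eef_rot: [-90.0, -0.0, -175.8]
contact_force: [0.7, 0.7, -0.0]
gripper_width: 0.088
```

>>> {"op": "jog_arm", "data": {
  "steps": [
    [0, 0, 0, 0, 0]
  ]
}}

```text
time_s: 3.53
tcp_pos: [0.4997, -0.1473, 0.2454]
eef_rot: [-90.0, -0.0, -175.8]
contact_force: [0.5, 0.7, 0.4]
gripper_width: 0.0876
```

Run:
```python
from h import *
import pickle
s=r.get_state();c=r.capture('wrist');pickle.dump((c,s),open('w2.pkl','wb'))
print(s['tcp_pos'],s['eef_rot'],s['joints'],s['time_s'])
cv2.imwrite('pics/w2.png',c['image'][:,:,::-1])
```

```text
[ 0.49973049 -0.14734817  0.24539706] [-9.00080182e+01 -1.57884082e-02 -1.75765849e+02] [ 5.16623359e+00  5.99792024e+00 -1.85549420e+01 -9.09537333e-03
 -6.54627939e+01 -9.28305377e-01] 3.5333
```

View pics/w2.png

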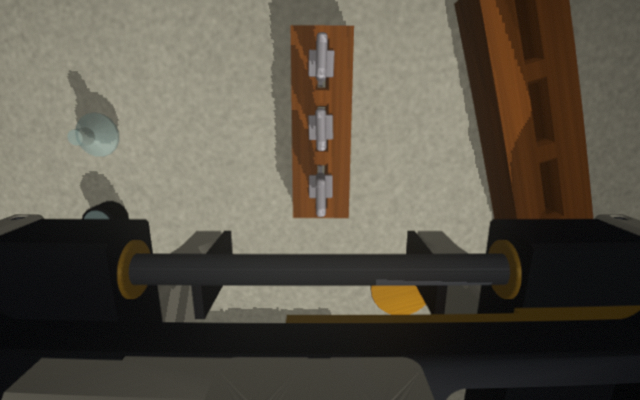

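The wrist view shows the rack with three keys, their bows at about (321,59), (321,130) and (320,190).

Run:
```python
from h import *
import pickle
c,s=pickle.load(open('w2.pkl','rb'))
crop(c['image'],285,20,360,95,8,'w2a.png')
crop(c['image'],285,95,360,165,8,'w2b.png')
crop(c['image'],285,155,360,225,8,'w2c.png')
```

```text
(no output)
```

View pics/w2a.png

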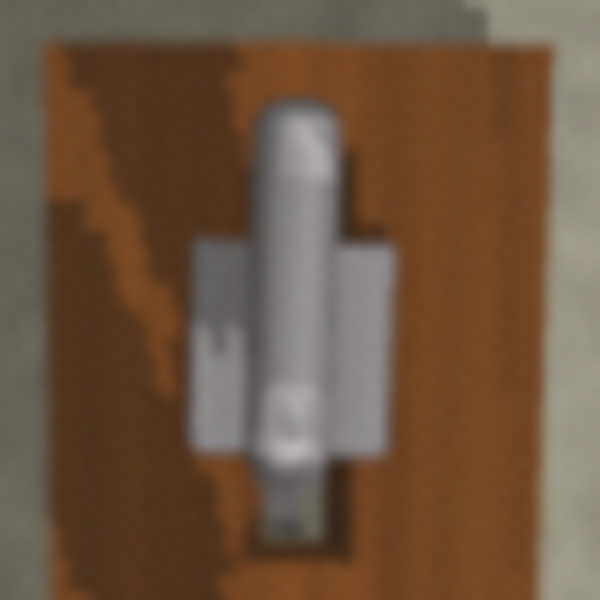

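View pics/w2b.png

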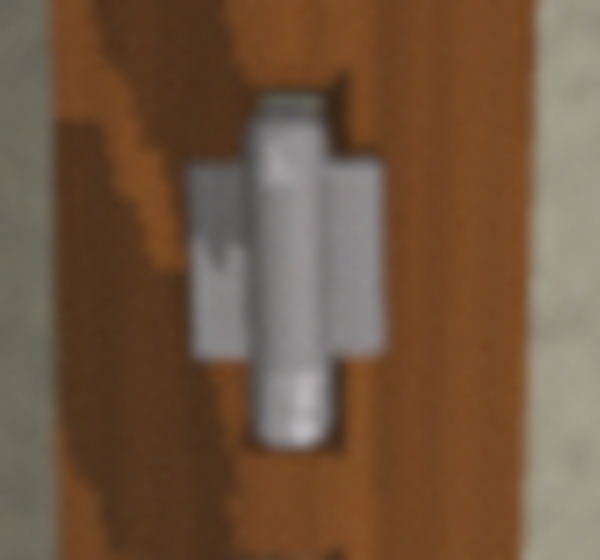

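View pics/w2c.png

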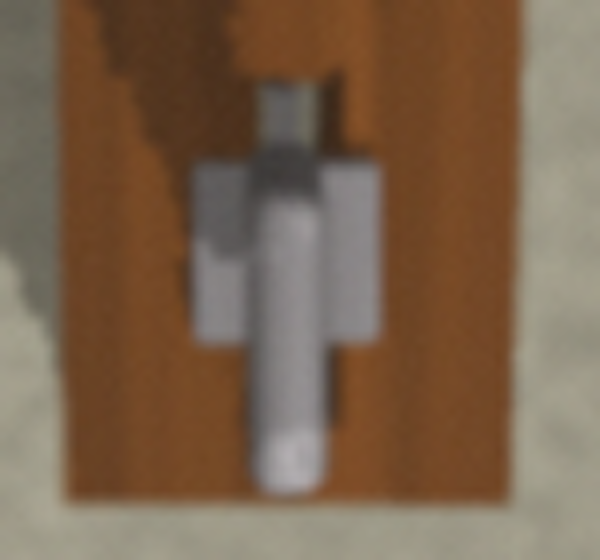

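Run:
```python
from h import *
import pickle
np.set_printoptions(precision=4,suppress=True)
c,s=pickle.load(open('w2.pkl','rb'))
def Q(pts,x0,y0,k=8): return (np.array(pts)+.5)/k-.5+[x0,y0]
def rep(n,a):
    a=onplane(c,a[0],a[1],s)
    print(n,a.mean(0),[round(np.linalg.norm(a[i]-a[i-1]),4) for i in range(4)],
     [np.degrees(np.arctan2(-(v[0]),v[1])).round(2) for v in (a[0]-a[3],a[1]-a[2])],[np.degrees(np.arctan2(v[1],v[0])).round(2) for v in (a[1]-a[0],a[2]-a[3])])
rep('far',(Q([(192,240),(396,245),(387,455),(190,452)],285,20),.044))
rep('mid',(Q([(190,162),(384,160),(383,357),(193,360)],285,95),.044))
rep('near',(Q([(194,160),(382,162),(381,343),(192,343)],285,155),.044))
A=np.r_[Q([(45,45),(550,45)],285,20),Q([(510,502),(66,502)],285,155)]
rep('rack',(A,.04))
# bow top end lines
for n,(p,x,y) in {'far':([(300,105),(290,460)],285,20),'mid':([(288,118),(296,445)],285,95),'near':([(290,195),(292,490)],285,155)}.items():
    q=onplane(c,Q(p,x,y),.092,s);print(n,q.mean(0),np.linalg.norm(q[0]-q[1]),np.degrees(np.arctan2(-(q[0]-q[1])[0],(q[0]-q[1])[1])))
```

```text
far [ 0.5048 -0.2582  0.044 ] [np.float64(0.0238), np.float64(0.024), np.float64(0.0236), np.float64(0.0236)] [np.float64(-176.68), np.float64(-177.77)] [np.float64(-177.02), np.float64(-176.54)]
mid [ 0.5007 -0.1986  0.044 ] [np.float64(0.0241), np.float64(0.0238), np.float64(0.0239), np.float64(0.0237)] [np.float64(-175.25), np.float64(-175.47)] [np.float64(-175.14), np.float64(-174.82)]
near [ 0.4962 -0.139   0.044 ] [np.float64(0.0242), np.float64(0.024), np.float64(0.0239), np.float64(0.0246)] [np.float64(-176.76), np.float64(-175.46)] [np.float64(-176.34), np.float64(-175.73)]
rack [ 0.5    -0.1983  0.04  ] [np.float64(0.1888), np.float64(0.0592), np.float64(0.1889), np.float64(0.0593)] [np.float64(-176.0), np.float64(-175.97)] [np.float64(-175.69), np.float64(-175.74)]
far [ 0.5047 -0.2581  0.092 ] 0.03394515469578523 -177.33334222158027
mid [ 0.5005 -0.1984  0.092 ] 0.03424503287921461 -174.20619460367251
near [ 0.4961 -0.1392  0.092 ] 0.03401312753659265 -175.25303687889712
```

>>> {"op": "jog_arm", "data": {
  "steps": [
    [0, 0.003, 0.015, -0.0085, 0],
    [0, 0, 0.03, 0, 0],
    [0, 0, 0.03, 0, 0],
    [0, 0, 0.03, 0, 0],
    [0, 0, 0.03, 0, 0],
    [0, 0, 0.02, 0, 0],
    [0, 0, 0.01, 0, 0],
    [0, 0, 0.0054, 0, 0],
    [0, 0, 0, 0, 0]
  ]
}}

```text
time_s: 4.33
tcp_pos: [0.4964, -0.1378, 0.0748]
eef_rot: [-90.0, -0.1, -175.6]
contact_force: [0.7, 0.3, -0.6]
gripper_width: 0.0877
```

>>> {"op": "jog_arm", "data": {
  "steps": [
    [1, 0, 0, 0, 0],
    [1, 0, 0, 0, 0],
    [1, 0, 0, 0, 0],
    [1, 0, 0, 0, 0],
    [1, 0, 0, 0, 0],
    [1, 0, 0, 0, 0],
    [1, 0, 0, 0, 0],
    [1, 0, 0, 0, 0]
  ],
  "squeeze": 40
}}

```text
time_s: 5.0
tcp_pos: [0.4963, -0.1389, 0.0752]
eef_rot: [-90.0, 0.0, -175.7]
contact_force: [0.4, -0.1, -1.2]
gripper_width: 0.04
```

>>> {"op": "jog_arm", "data": {
  "steps": [
    [1, 0, 0, 0, 0],
    [1, 0, 0, 0, 0],
    [1, 0, 0, 0, 0],
    [1, 0, 0, 0, 0],
    [1, 0, 0, 0, 0],
    [1, 0, 0, 0, 0],
    [1, 0, 0, 0, 0]
  ]
}}

```text
time_s: 5.58
tcp_pos: [0.4963, -0.1388, 0.0751]
eef_rot: [-90.0, -0.0, -175.7]
contact_force: [0.3, -0.7, -0.3]
gripper_width: 0.0087
```

Run:
```python
from h import *
s=r.get_state();print(s['tcp_pos'],s['eef_rot'],s['contact_force'],s['moment'],s['gripper_width'])
```

```text
[ 0.4963089  -0.13875076  0.07511628] [-9.00013682e+01 -5.94592630e-03 -1.75680872e+02] [ 0.28567428 -0.67248778 -0.33853792] [ 0.12568654 -0.0961698  -0.02689082] 0.008684523042996037
```

>>> {"op": "jog_arm", "data": {
  "steps": [
    [1, 0, -0.01, 0, 0],
    [1, 0, -0.02, 0, 0],
    [1, 0, -0.03, 0, 0],
    [1, 0, -0.03, 0, 0],
    [1, 0, -0.02, 0, 0],
    [1, 0, 0, 0, 0]
  ]
}}

```text
time_s: 6.08
tcp_pos: [0.4987, -0.139, 0.1906]
eef_rot: [-89.9, 0.4, -175.6]
contact_force: [0.8, 0.2, -0.5]
gripper_width: 0.0087
```

>>> {"op": "jog_arm", "data": {
  "steps": [
    [1, -0.0039, 0, -0.0354, 0],
    [1, -0.0039, 0, -0.0354, 0],
    [1, -0.0039, 0, -0.0354, 0],
    [1, -0.0039, 0, -0.0354, 0],
    [1, -0.0039, 0, -0.0354, 0],
    [1, -0.0039, 0, -0.0354, 0],
    [1, -0.0039, 0, -0.0354, 0],
    [1, -0.0039, 0, -0.0354, 0],
    [1, -0.0039, 0, -0.0354, 0],
    [1, -0.0039, 0, -0.0354, 0],
    [1, 0, 0, 0, -1.05],
    [1, 0, 0, 0, 0]
  ]
}}

```text
time_s: 7.08
tcp_pos: [0.5081, 0.2187, 0.1848]
eef_rot: [-90.0, -0.1, -174.4]
contact_force: [-0.4, -0.7, -0.8]
gripper_width: 0.0089
```

>>> {"op": "jog_arm", "data": {
  "steps": [
    [1, 0, 0, 0, 0],
    [1, 0, 0, 0, 0]
  ]
}}

```text
time_s: 7.25
tcp_pos: [0.5082, 0.2162, 0.1851]
eef_rot: [-90.0, -0.0, -174.7]
contact_force: [-0.6, -0.7, -1.4]
gripper_width: 0.0086
```

Run:
```python
from h import *
import pickle
s=r.get_state();c=r.capture('wrist');pickle.dump((c,s),open('w3.pkl','wb'))
print(s['tcp_pos'],s['eef_rot'],s['contact_force'],s['gripper_width'],s['time_s'])
crop(c['image'],220,110,420,260,4,'w3.png')
c=r.capture('scene');crop(c['image'],345,85,485,245,4,'s3.png')
c=r.capture('side');crop(c['image'],190,60,330,210,4,'d3.png')
```

```text
[0.50821667 0.21621079 0.18507831] [-8.99781330e+01 -3.79129573e-02 -1.74695649e+02] [-0.56714285 -0.72946871 -1.35401327] 0.00860888157782026 7.25
```

View pics/w3.png

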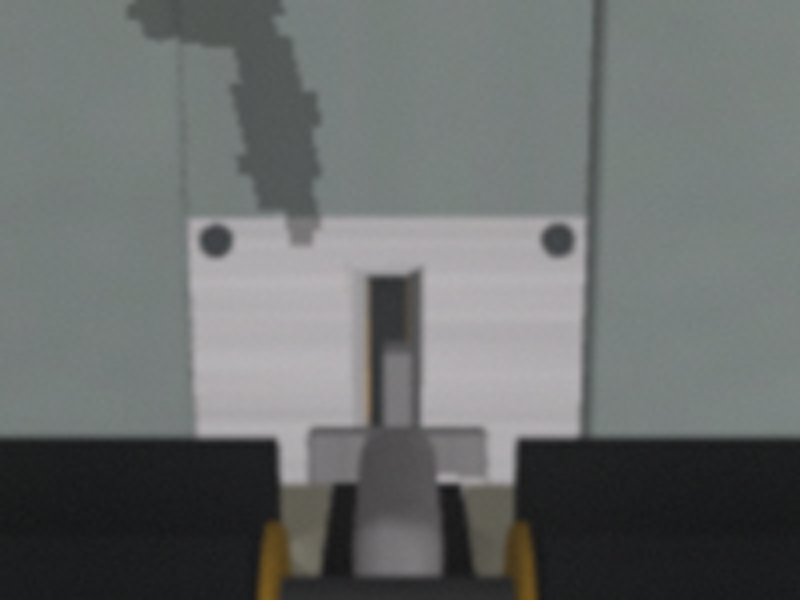

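View pics/s3.png

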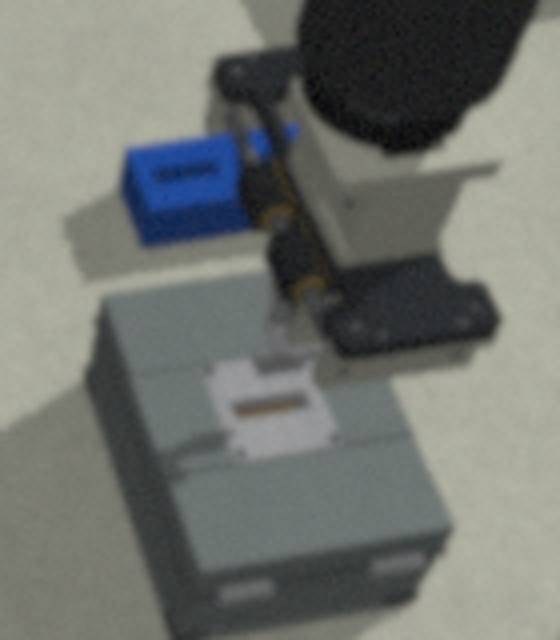

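View pics/d3.png

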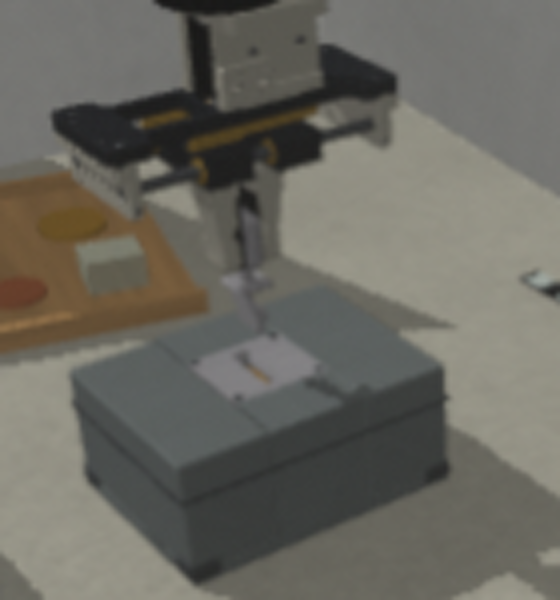

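Run:
```python
from h import *
import pickle
np.set_printoptions(precision=4,suppress=True)
c,s=pickle.load(open('w3.pkl','rb'))
Q=lambda p:(np.array(p)+.5)/4-.5+[220,110]
yaw=np.radians(5.3)
ax=np.array([np.cos(yaw),np.sin(yaw)]);ay=np.array([-np.sin(yaw),np.cos(yaw)])
def loc(n,p,z):
    a=onplane(c,Q(p),z,s)[:,:2]; 
    for v in a: d=v-s['tcp_pos'][:2]; print(n,v,'rel tcp in key frame',d@ax,d@ay)
loc('blade bottom',[(383,347),(412,347)],.121)
loc('collar far edge top',[(308,430),(486,430)],.154)
loc('hole outer far',[(352,268),(421,268)],.09)
loc('screws',[(216,240),(558,240)],.09)
loc('bow',[(398,470)],.187)
print(s['tcp_pos'])
```

```text
blade bottom [0.5107 0.201 ] rel tcp in key frame 0.0010557559692136267 -0.01533796825903274
blade bottom [0.5062 0.2006] rel tcp in key frame -0.003433571057683064 -0.015340589404684534
collar far edge top [0.52   0.2049] rel tcp in key frame 0.010649938814813697 -0.012396859227674946
collar far edge top [0.4966 0.2027] rel tcp in key frame -0.012790623505973098 -0.012408432418277566
hole outer far [0.517  0.1951] rel tcp in key frame 0.006767215923911794 -0.02183491788792579
hole outer far [0.5049 0.194 ] rel tcp in key frame -0.005369106388817272 -0.021842541010388995
screws [0.5411 0.1923] rel tcp in key frame 0.030544793684383603 -0.02681146915734018
screws [0.4815 0.1868] rel tcp in key frame -0.029335237142031 -0.02685021037176588
bow [0.5088 0.1977] rel tcp in key frame -0.0011255408199784503 -0.018455755134319084
[0.5082 0.2162 0.1851]
```

>>> {"op": "jog_arm", "data": {
  "steps": [
    [1, -0.0017, 0.01, -0.0015, 0],
    [1, 0, 0.01, 0, 0],
    [1, 0, 0.007, 0, 0],
    [1, 0, 0.004, 0, 0],
    [1, 0, 0.004, 0, 0],
    [1, 0, 0.004, 0, 0],
    [1, 0, 0.004, 0, 0],
    [1, 0, 0, 0, 0],
    [1, 0, 0, 0, 0]
  ]
}}

```text
time_s: 8.15
tcp_pos: [0.5101, 0.2188, 0.142]
eef_rot: [-90.0, -0.0, -174.6]
contact_force: [-0.8, 0.2, -0.9]
gripper_width: 0.0087
```

```bash
cat > st.py <<'E'
from h import *
np.set_printoptions(precision=4,suppress=True)
s=r.get_state();print(s['tcp_pos'],s['eef_rot'],s['contact_force'],s['moment'],s['gripper_width'],s['time_s'])
E
python3 st.py
```

```text
[0.5101 0.2188 0.142 ] [ -89.9875   -0.0123 -174.6247] [-0.7622  0.1746 -0.8981] [ 0.1    -0.0253  0.0073] 0.008705131137929915 8.15
```

>>> {"op": "jog_arm", "data": {
  "steps": [
    [1, 0, 0.003, 0, 0],
    [1, 0, 0.003, 0, 0],
    [1, 0, 0.002, 0, 0],
    [1, 0, 0.001, 0, 0],
    [1, 0, 0, 0, 0]
  ]
}}

```text
time_s: 8.57
tcp_pos: [0.51, 0.2187, 0.1329]
eef_rot: [-90.0, -0.0, -174.6]
contact_force: [-0.2, -0.9, -1.2]
gripper_width: 0.0088
```

```bash
python3 st.py
```

```text
[0.51   0.2187 0.1329] [ -89.9852   -0.0225 -174.6346] [-0.2144 -0.9043 -1.2224] [ 0.0465 -0.0063  0.0031] 0.008751830522136192 8.5667
```

>>> {"op": "jog_arm", "data": {
  "steps": [
    [1, 0, 0.002, 0, 0],
    [1, 0, 0.001, 0, 0],
    [1, 0, 0.001, 0, 0],
    [1, 0, 0, 0, 0]
  ]
}}

```text
time_s: 8.9
tcp_pos: [0.51, 0.2187, 0.1289]
eef_rot: [-90.0, -0.0, -174.6]
contact_force: [0.5, 0.0, -1.7]
gripper_width: 0.0086
```

```bash
python3 st.py
python3 - <<'E'
from h import *
c=r.capture('side');crop(c['image'],190,60,330,210,4,'d4.png')
c=r.capture('wrist');crop(c['image'],220,110,420,260,4,'w4.png')
E
```

```text
[0.51   0.2187 0.1289] [ -89.9896   -0.0177 -174.6359] [ 0.4712  0.0466 -1.6647] [ 0.0733 -0.0621  0.0033] 0.00860539813204108 8.9
```

View pics/w4.png

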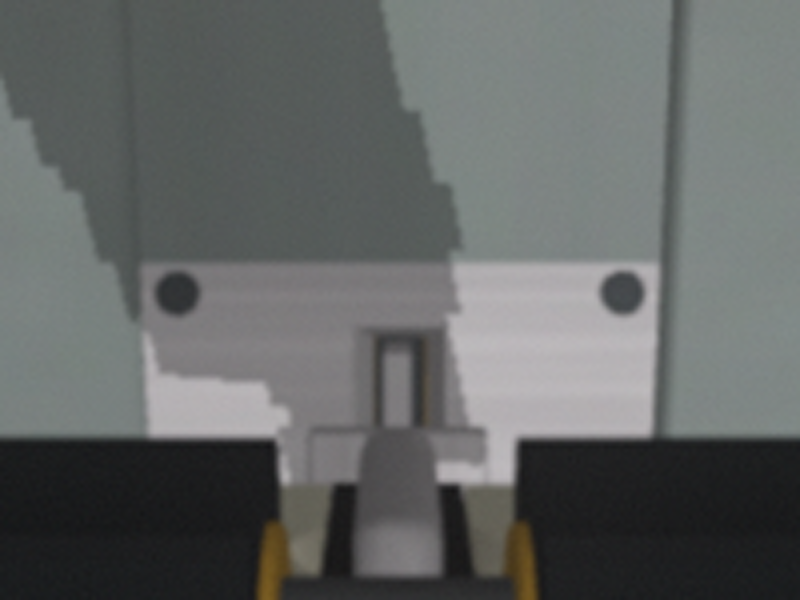

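View pics/d4.png

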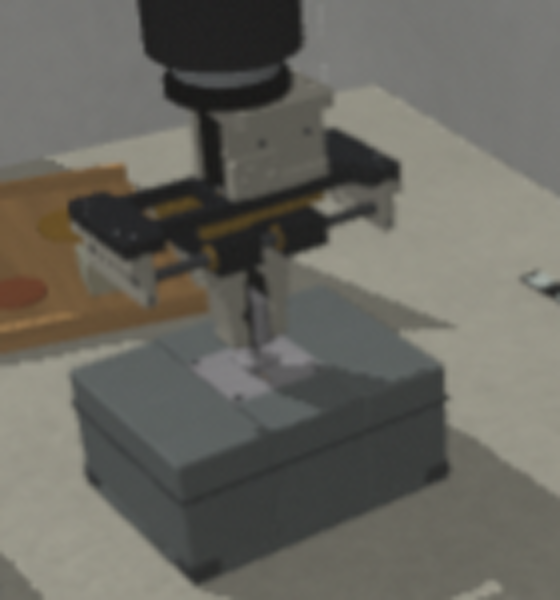

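The collar is still at the same place in the fingers (crop row 430), so the key hasn't slipped. It's past the 10 mm ward height without force, so this looks like the right key, and I continue to home.

>>> {"op": "jog_arm", "data": {
  "steps": [
    [1, 0, 0.001, 0, 0],
    [1, 0, 0.001, 0, 0],
    [1, 0, 0.001, 0, 0],
    [1, 0, 0.001, 0, 0],
    [1, 0, 0, 0, 0]
  ]
}}

```text
time_s: 9.42
tcp_pos: [0.5101, 0.2188, 0.1252]
eef_rot: [-90.0, 0.0, -174.6]
contact_force: [-0.4, 1.0, -1.0]
gripper_width: 0.009
```

```bash
python3 st.py
```

```text
[0.5101 0.2188 0.1252] [ -89.9964    0.0007 -174.6264] [-0.4316  0.956  -1.0272] [ 0.0867 -0.0655  0.0042] 0.008979028915514338 9.4167
```

>>> {"op": "jog_arm", "data": {
  "steps": [
    [1, 0, 0.0005, 0, 0],
    [1, 0, 0.0005, 0, 0],
    [1, 0, 0, 0, 0]
  ]
}}

```text
time_s: 9.67
tcp_pos: [0.5102, 0.2188, 0.1251]
eef_rot: [-90.0, 0.0, -174.6]
contact_force: [-4.1, -0.9, 8.8]
gripper_width: 0.0087
```

```bash
python3 st.py
python3 - <<'E'
from h import *
import pickle
s=r.get_state();c=r.capture('wrist');pickle.dump((c,s),open('w5.pkl','wb'));crop(c['image'],220,110,420,260,4,'w5.png')
E
```

```text
[0.5102 0.2188 0.1251] [ -90.0013    0.0237 -174.612 ] [-4.1033 -0.8905  8.7891] [-0.2371  1.3923 -0.0222] 0.008675772730411657 9.6667
```

View pics/w5.png

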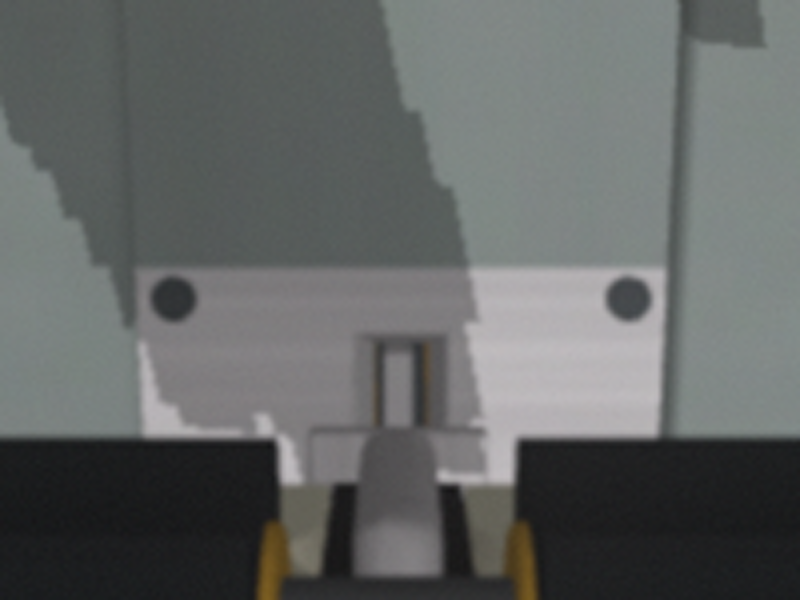

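Run:
```python
from h import *
import pickle
np.set_printoptions(precision=4,suppress=True)
c,s=pickle.load(open('w5.pkl','rb'))
Q=lambda p:(np.array(p)+.5)/4-.5+[220,110]
yaw=np.radians(5.35)
ax=np.array([np.cos(yaw),np.sin(yaw)]);ay=np.array([-np.sin(yaw),np.cos(yaw)])
def loc(n,p,z):
    a=onplane(c,Q(p),z,s)[:,:2]; 
    for v in a: d=v-s['tcp_pos'][:2]; print(n,'rel tcp',d@ax,d@ay)
loc('collar far edge top',[(309,430),(486,430)],.094)
loc('hole outer far',[(355,334),(447,334)],.09)
loc('screws',[(173,298),(628,298)],.09)
```

```text
collar far edge top rel tcp 0.010559970671856845 -0.012370888774312909
collar far edge top rel tcp -0.012749712226731897 -0.012404055849917927
hole outer far rel tcp 0.004544835065562836 -0.024415908462188468
hole outer far rel tcp -0.0076268189782117985 -0.024433547893266724
screws rel tcp 0.02845843770748747 -0.029256397693986292
screws rel tcp -0.0313926680927689 -0.029343900212719782
```

>>> {"op": "jog_arm", "data": {
  "steps": [
    [1, 0.0004, -0.0007, 0.0009, 0],
    [1, 0, 0, 0, 3],
    [1, 0, 0, 0, 5],
    [1, 0, 0, 0, 6],
    [1, 0, 0, 0, 6],
    [1, 0, 0, 0, 6],
    [1, 0, 0, 0, 6],
    [1, 0, 0, 0, 6],
    [1, 0, 0, 0, 6],
    [1, 0, 0, 0, 6]
  ],
  "squeeze": 50
}}

```text
time_s: 10.55
tcp_pos: [0.5103, 0.2178, 0.1251]
eef_rot: [-90.0, 0.0, 135.1]
contact_force: [1.3, -1.9, 0.9]
gripper_width: 0.0085
```

```bash
python3 st.py
```

```text
[0.5103 0.2178 0.1251] [-90.0385   0.0349 135.0914] [ 1.2777 -1.9129  0.8754] [-0.4224 -0.6268  0.0407] 0.008511737147731912 10.55
```

>>> {"op": "jog_arm", "data": {
  "steps": [
    [1, 0, 0, 0, 6],
    [1, 0, 0, 0, 6],
    [1, 0, 0, 0, 6],
    [1, 0, 0, 0, 6],
    [1, 0, 0, 0, 4],
    [1, 0, 0, 0, 2],
    [1, 0, 0, 0, 0]
  ]
}}

```text
time_s: 11.13
tcp_pos: [0.5104, 0.2176, 0.1251]
eef_rot: [-90.1, 0.0, 105.3]
contact_force: [2.4, -2.3, 0.9]
gripper_width: 0.0086
```

```bash
python3 st.py
```

```text
[0.5104 0.2176 0.1251] [-90.0527   0.028  105.2904] [ 2.4101 -2.3277  0.8539] [-0.796  -1.1317  0.0408] 0.008591644598967373 11.1333
```

>>> {"op": "jog_arm", "data": {
  "steps": [
    [1, 0, 0, 0, 2],
    [1, 0, 0, 0, 2],
    [1, 0, 0, 0, 1],
    [1, 0, 0, 0, 1],
    [1, 0, 0, 0, 0]
  ]
}}

```text
time_s: 11.55
tcp_pos: [0.5103, 0.2176, 0.1251]
eef_rot: [-90.0, 0.0, 99.4]
contact_force: [3.6, -4.0, 1.6]
gripper_width: 0.0089
```

```bash
python3 st.py
```

```text
[0.5103 0.2176 0.1251] [-90.0435   0.0239  99.3704] [ 3.6086 -3.9664  1.6307] [-1.5658 -1.699   0.1419] 0.008880023343315207 11.55
```

>>> {"op": "jog_arm", "data": {
  "steps": [
    [1, 0, 0, 0, 1],
    [1, 0, 0, 0, 1],
    [1, 0, 0, 0, 0]
  ]
}}

```text
time_s: 11.8
tcp_pos: [0.5103, 0.2176, 0.1251]
eef_rot: [-90.0, 0.0, 97.4]
contact_force: [4.1, -4.2, 2.2]
gripper_width: 0.0089
```

```bash
python3 st.py
```

```text
[0.5103 0.2176 0.1251] [-90.0429   0.0399  97.4167] [ 4.1189 -4.2092  2.2088] [-1.764  -1.7692  0.4856] 0.00885636037765632 11.8
```

The reaction moment jumped to 0.49 N m after 88° of turn, so the plug is at its stop. I'll release, retreat straight up and look.

>>> {"op": "jog_arm", "data": {
  "steps": [
    [0.9, 0, 0, 0, 0],
    [0.7, 0, 0, 0, 0],
    [0.5, 0, 0, 0, 0],
    [0.5, 0, 0, 0, 0],
    [0.5, 0, 0, 0, 0],
    [0.5, 0, 0, 0, 0],
    [0.5, 0, 0, 0, 0],
    [0.5, 0, 0, 0, 0]
  ]
}}

```text
time_s: 12.47
tcp_pos: [0.5097, 0.218, 0.1248]
eef_rot: [-90.0, -0.0, 97.4]
contact_force: [-0.2, -0.1, 0.2]
gripper_width: 0.043
```

>>> {"op": "jog_arm", "data": {
  "steps": [
    [0.4, 0, -0.005, 0, 0],
    [0.4, 0, -0.01, 0, 0],
    [0.4, 0, -0.02, 0, 0],
    [0.4, 0, -0.03, 0, 0],
    [0.4, 0, -0.03, 0, 0],
    [0.4, 0, -0.03, 0, 0],
    [0.4, 0, 0, 0, 0],
    [0.4, 0, 0, 0, 0]
  ]
}}

```text
time_s: 13.13
tcp_pos: [0.5107, 0.2185, 0.253]
eef_rot: [-90.3, -0.2, 97.4]
contact_force: [0.7, 0.9, -0.9]
gripper_width: 0.0525
```

```bash
python3 st.py
python3 - <<'E'
from h import *
import pickle
s=r.get_state();c=r.capture('wrist');pickle.dump((c,s),open('w6.pkl','wb'));crop(c['image'],220,80,420,230,4,'w6.png')
c=r.capture('side');crop(c['image'],190,60,400,315,2,'d6.png')
c=r.capture('scene');cv2.imwrite('pics/s6.png',c['image'][:,:,::-1])
E
```

```text
[0.5107 0.2185 0.253 ] [-90.2555  -0.1656  97.3747] [ 0.6562  0.8674 -0.8524] [-0.0069 -0.1595 -0.0039] 0.05248635273637755 13.1333
```

View pics/w6.png

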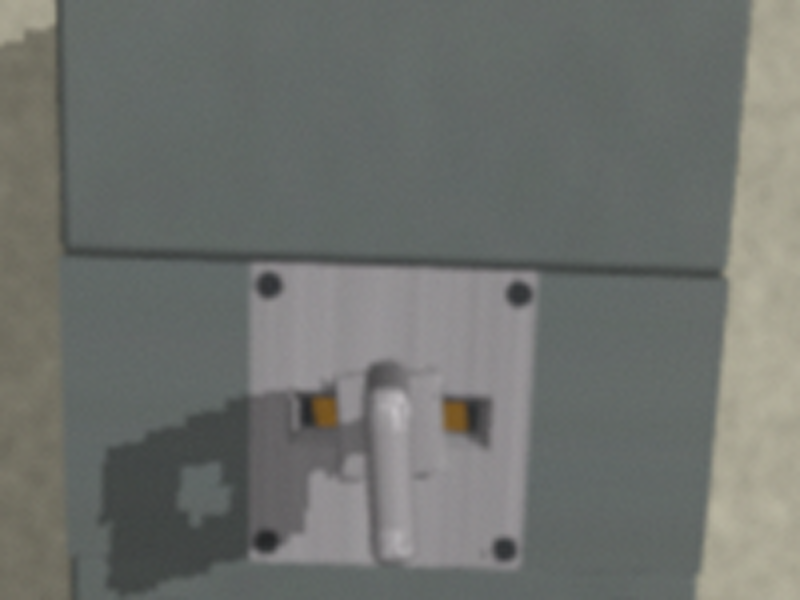

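View pics/d6.png

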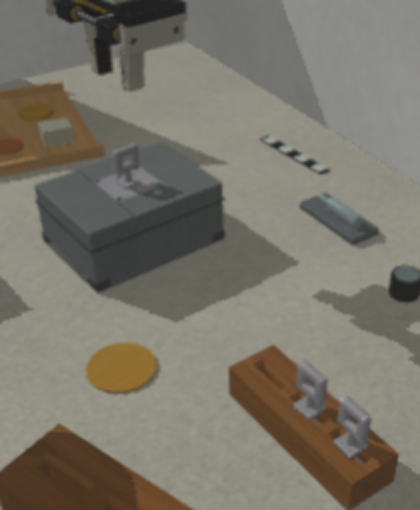

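View pics/s6.png

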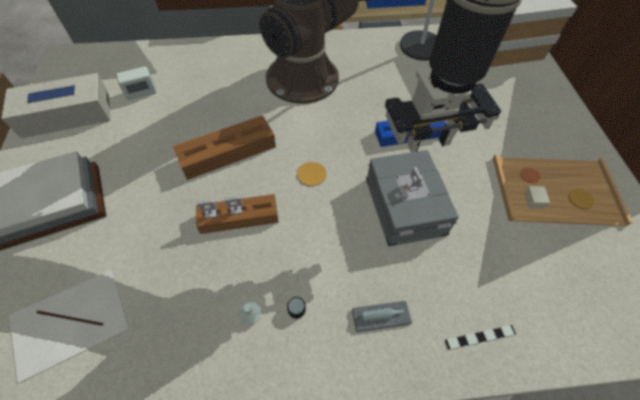

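Run:
```python
from h import *
import pickle
c,s=pickle.load(open('w6.pkl','rb'))
Q=lambda p:(np.array(p)+.5)/4-.5+[220,80]
k=onplane(c,Q([(337,372),(443,372),(443,478),(338,478)]),.094,s).mean(0)
h=onplane(c,Q([(268,285),(518,294),(504,550),(266,541)]),.09,s).mean(0)
b=onplane(c,Q([(388,370),(395,558)]),.142,s)
print('collar-hole',k-h,'bow dir',b[0]-b[1],np.linalg.norm(b[0]-b[1]))
r.close_job()
```

```text
collar-hole [0.00021978 0.00031857 0.004     ] bow dir [-0.03650102 -0.0060628   0.        ] 0.03700110457489915
the job is handed in; nothing more can be done
```

The first key I tried, from the rack slot nearest the strongbox, was the right one. It is turned and still in the lock, and the job was handed in at about 13 s.

- **Fit:** the key met no ward at 10 mm. It went down until its collar rested on the box top, with the tool at the expected 0.125 m and about 9 N of contact.
- **Turn:** I turned it 88° clockwise. The reaction moment went from the friction level (0.04 N m) to 0.49 N m at the end, so the plug was at its stop. I then released the key and retreated upward.
- **Last checks:** the collar lies within about 0.5 mm of the keyhole centre, and the bow stands roughly square to its starting direction.
- **Other objects:** the other two keys were never touched and stand in their slots. The disc, stopper and loupe show no visible shift, and the gripper is clear of everything.
- **Disagreement:** the wrist camera read about 1 mm off to the side, which I corrected before inserting the key. No check failed.

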